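Turn the cheese board to the price card

ROBOT

A 7-joint arm with a two-finger parallel gripper is mounted at the origin on the work surface. World frame = base frame: x ahead of the robot, y to its left, z up, the work surface at z = 0. Lengths are in m, angles in rad, forces in N, time in s.
With the tool pointing down it reaches from about 0.425 to 0.875 m from the base axis. Payload 4.7 kg.
Tool frame: the origin (TCP) lies midway between the tips of the shut fingers; the grasp point (between the pads) lies 19 mm behind it (ctrl.grip_depth is the distance from the TCP to the grasp point, in m); z points along the fingers, y is the direction in which the jaws open and shut (so a half turn about z gives the same grasp; the last joint's range is limited). The gripper opens to 87 mm and grips with 3 to 60 N. Pads are 19 mm wide; open, the fingers measure 117 mm over their backs; the gripper's body (75 mm by 190 mm) begins 51 mm behind the grasp point.
Start: joints at [1.358, 0.321, -0.07, 1.45, 0.023, 1.371, -0.057], TCP at [0.146, -0.633, 0.223] pointing down, gripper open.
Joint ranges: [-2.86, 2.86], [-0.3, 2.09], [-1.38, 1.24], [0.06, 2.45], [-1.56, 4.7], [0.09, 2.05], [-2.69, 2.69]. Speed limits (rad/s): [2.57, 2.57, 3.14, 3.14, 3.14, 3.14, 3.14].

INTERFACE

Orientations are given as a rotation vector (axis times angle).
In Python, from bench import ctrl gives the robot as it stands. The module is installed in compiled form; this text tells all that it offers.
- The arm moves only by the shell command python3 -m inch 'ROWS' [FORCE]. ROWS is JSON, a list of rows, each a list of 5 numbers: the opening, from -1 (shut) to 1 (fully open), so that 0 is half open, then the shift along the tool's x, y, z in mm, then the turn about the tool's z in rad. In form: [[fingers, tx, ty, tz, twist], ...]. A call has 1 to 5 rows; each row shifts and turns the pose as measured when the row begins, along the tool's axes as they then stand; what a row does not reach is not made up. A row lasts 1/8 s, in which the tool goes at most 62.5 mm and 10.7 degrees, less where a joint would pass 70% of its speed; a pose out of reach is approached as far as the arm can. A call is refused whole if a number of a shift passes 62.5 or a number of a turn 0.188, either way. A call with a gripper value outside its range is refused whole. The fingers move at their own pace and stop on an object; FORCE is the grip in N (left out, the last holds). Time passes only in rows, so rows that do not move let the fingers close. It gives the time, the measured TCP pose, the force and the opening at its end, in the units of the state.
- ctrl.get_state(): the state, without advancing time (a new reading comes with each control period).
- ctrl.get_image(name): name is "scene" or "top" or "wrist"; returns a dict with "color" (480x640x3 uint8, red, green, blue), "range_z" (480x640 float32, m along the optical axis (not along the pixel's ray), 0 where there is no reading), "K" (3x3 intrinsics, pixels), "distortion" ([k1, k2, p1, p2, k3] as OpenCV has them; the pictures are not rectified), "R" (3x3) and "t" (3): a world point X has camera coordinates R X + t. Camera axes: x right, y down, z forward; pixel columns grow to the right and rows downward; lengths in m; the calibration is good to about 2 mm. A picture is of the moment at which its call begins.
- ctrl.close_job(): hands the job in, once; it reports no verdict.
The state is a dict: "time": time; "joint_positions": joint angles; "qd": joint speeds; "joint_torque": joint torques, N m; "position": TCP position; "tool_rot": TCP orientation; "ft_force": force on the tool from outside, world axes, zero at the start; "torque": the same for the moment, N m; "grip_width": opening from 0.0 (shut) to 1.0 (fully open).
Only numpy, scipy, OpenCV 4.12 (cv2) and the standard library are available. Lean on these libraries where they do the work, as an engineer would, in place of code of your own. Each camera call takes 0.05 s, during which the arm holds its last target. There are 200 camera calls.

TASK

Turn the revolving cheese board by pushing its scalloped wooden rim with the fingertips, until the white cheese with the red tag stands straight behind the red-striped price card at the front, then take the hand away. Push steadily, without flinging the board round; do not touch, lift or shift any cheese on it, and leave the card holder, jar, cheese box and knife where they are.

Things in the scene. Friction and masses are not known exactly. Their poses are not given: they have to be found in the camera images.
- stand: Fixed foot of the revolving cheese board: turned dark-wood foot 190 mm in diameter and a steel bearing collar, 45 mm high in all. Origin on the counter under the board's turning axis, z up (x roughly towards the customers, away from the robot).
- board: Revolving board: flower-shaped light-oak disc with ten round petals and a round dark slate inlay. Turns both ways without stops about the vertical axis through its origin (centre of its underside, 45 mm above the counter; z up). About 0.7 N at the rim turns it, 1 N at a slow turning speed; let go, it stops at once. Oak from 45 to 69 mm above the counter, slate top (244 mm wide) at 71 mm; open below outside the foot.
- valley (a point): Point on the board's rim, turning with it: bottom of one of the ten valleys between petals, 145 mm from the axis, at mid thickness (57 mm above the counter), 18 degrees from the board's x axis. The other valleys follow every 36 degrees. Petal tips are 174 mm from the axis; each petal is a circle of radius 46 mm centred 128 mm from the axis, halfway between valleys.
- card: Fixed price-card holder on the customers' side (away from the robot); does not turn. Origin on the counter under the turning axis; its x axis points level from there to the card's middle. A flat steel strip (30 mm wide, 3 mm high) runs from the foot to a clip 228 mm out, holding an ivory card with a red top stripe, 95 mm wide, top edge about 78 mm above the counter.
- cheese_day: Cheese of the day: loose small white round cheese 68 mm in diameter, 34 mm high, with a red round tag (34 mm) tilted on a pin, 80 mm high over all. Stands on the slate with its centre about 78 mm from the turning axis and rides with the board. Origin: centre of its underside, z up.
- cheese_ash: Loose grey ash-coated cone-shaped cheese, 68 mm in diameter at the foot, 44 mm high, white tag on a pin (90 mm over all), riding on the board. Origin: centre of its underside, z up.
- cheese_block: Loose orange square cheese 54 x 54 x 34 mm, white tag on a pin (80 mm over all), riding on the board. Origin: centre of its underside, z up.
- cheese_log: Loose grey-green upright log cheese 52 mm in diameter, 42 mm high, white tag on a pin (88 mm over all), riding on the board. Origin: centre of its underside, z up.
- jar: Bystander: amber jar with black cap on the counter, 64 mm in diameter, 85 mm high, to the left of the board. Origin: centre of its underside.
- chipbox: Bystander: round chip-wood cheese box with a green dot on the counter, 115 mm in diameter, 36 mm high, to the right of the board. Origin: centre of its underside.
- knife: Bystander: cheese knife lying on the counter on the left, nearer the robot than the jar, 225 mm long, 26 mm wide, 18 mm high, dark handle. Origin: underside at mid length, x along the blade.

How it is judged:
On the way:
1. the fingers push the board and it turns (contact force between the fingers and board above 0.1 N and angular speed of board above 0.02 rad/s), for 0.02 s.
At the end, for the whole second after the job is handed in: The red-tagged cheese is on the card's side, its centre within 20 mm of the line from the turning axis to the card's middle; the board has stopped; all cheeses stand upright on the slate, 55 to 100 mm from the axis; jar, box and knife are within 15 mm of their starts (y of cheese_day in the frame of card between -0.02 and 0.02 m and x of cheese_day in the frame of card above 0.05 m and angular speed of board below 0.05 rad/s and height (world z) of cheese_day between 0.064 and 0.08 m and angle between each of cheese_day, cheese_ash, cheese_block, cheese_log's own z axis and vertical below 0.15 rad and linear speed of each of cheese_day, cheese_ash, cheese_block, cheese_log below 0.02 m/s and horizontal distance between cheese_day and stand between 0.055 and 0.1 m and height (world z) of cheese_ash between 0.064 and 0.08 m and horizontal distance between cheese_ash and stand between 0.055 and 0.1 m and height (world z) of cheese_block between 0.064 and 0.08 m and horizontal distance between cheese_block and stand between 0.055 and 0.1 m and height (world z) of cheese_log between 0.064 and 0.08 m and horizontal distance between cheese_log and stand between 0.055 and 0.1 m and distance of each of jar, chipbox, knife from where it was at the start of the episode below 0.015 m); the robot touches nothing.
It fails at once if the robot touches a cheese on the board (contact force between any of the fingers, the arm and cheese_day above 0.5 N or contact force between any of the fingers, the arm and cheese_ash above 0.5 N or contact force between any of the fingers, the arm and cheese_block above 0.5 N or contact force between any of the fingers, the arm and cheese_log above 0.5 N).
It fails at once if a cheese is lifted, tipped, or slides about 20 mm in or out on the board (height (world z) of any of cheese_day, cheese_ash, cheese_block, cheese_log above 0.085 m or height (world z) of any of cheese_day, cheese_ash, cheese_block, cheese_log below 0.06 m or angle between any of cheese_day, cheese_ash, cheese_block, cheese_log's own z axis and vertical above 0.3 rad or horizontal distance between any of cheese_day, cheese_ash, cheese_block, cheese_log and stand above 0.1 m or horizontal distance between any of cheese_day, cheese_ash, cheese_block, cheese_log and stand below 0.055 m).
It fails at once if the jar, cheese box or knife is moved more than 15 mm or tipped (distance of any of jar, chipbox, knife from where it was at the start of the episode above 0.015 m or angle between any of jar, chipbox, knife's own z axis and vertical above 0.3 rad).
It fails at once if the price-card holder is pushed (over 3 N) (contact force between any of the fingers, the arm and card above 3 N).
It fails at once if the board is flung round (faster than 3 rad/s) (angular speed of board above 3 rad/s).
It also fails if it takes over 64 s, if anything falls off the work surface, if the arm or the gripper's body presses on something with over 40 N, if the wrist force passes 120 N, or if a joint passes its speed limit or range.

## Working session

There is one attempt and no reset: what is moved stays moved. The work goes in short steps, Python scripts to look and compute and a shell command to move; the robot and the scene stay as the last step left them, time stands still between calls to the robot, and variables do not carry over. Pictures are saved under pics/ and viewed, about 8 in all and at most 12, crops included, and the job is handed in when it is done.

```bash
mkdir -p pics; python3 - <<'E'
from bench import ctrl
import cv2,numpy as np
s=ctrl.get_state();print(s['time'],s['position'],s['tool_rot'],s['grip_width'])
for n in ['top','scene']:
    d=ctrl.get_image(n);cv2.imwrite(f'pics/{n}0.png',d['color'][:,:,::-1]);np.savez(f'{n}0.npz',**d)
    print(n,d['K'].tolist(),d['distortion'],d['R'].tolist(),d['t'])
E
```

```text
0.0 [ 0.14597768 -0.6328371   0.22146829] [-3.11957028e+00 -3.55287112e-01  4.75328391e-04] 0.9984254912325962
top [[563.2846532036232, 0.0, 317.49148349389066], [0.0, 563.2846532036232, 242.79277227359947], [0.0, 0.0, 1.0]] [-0.06874863  0.          0.          0.          0.        ] [[-0.028773697370130642, -0.9994691646287708, -0.015279505748517195], [-0.997838245906408, 0.02962355379702707, -0.05866242465886531], [0.05908391782942749, 0.01355854036028497, -0.9981609372426993]] [0.05999282 0.58406979 1.31778385]
scene [[622.7617416015087, 0.0, 321.60313278102836], [0.0, 622.7617416015087, 240.1822011047381], [0.0, 0.0, 1.0]] [0.02212842 0.         0.         0.         0.        ] [[-0.3032743801267682, 0.9528464944554085, -0.010402324873005126], [0.8174314631848129, 0.254532853320547, -0.5167386472638138], [-0.4897248751638615, -0.16521678057794217, -0.856079997465891]] [ 0.16797844 -0.4488821   1.91165504]
```

View pics/top0.png

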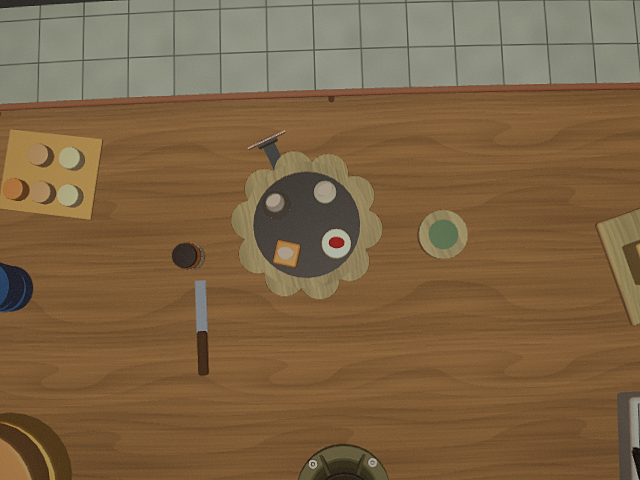

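View pics/scene0.png

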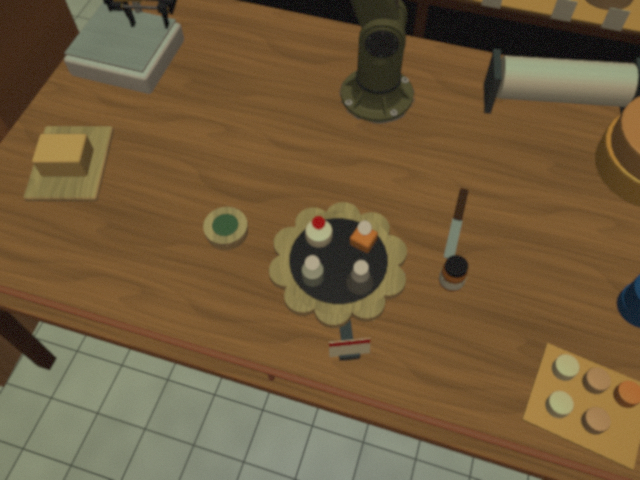

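Top view (world x up, y left): board at about (307,225), red tag at (336,243), card at (267,140) top-left, jar (186,256), box (443,234), knife (202,328). Next I measure these by masks.

```bash
cat > h.py <<'E'
import numpy as np,cv2
def ray(d,uv,z):
    p=cv2.undistortPoints(np.array(uv,float).reshape(-1,1,2),d['K'],d['distortion']).reshape(-1,2)
    R,t=d['R'],d['t'];C=-R.T@t
    v=np.c_[p,np.ones(len(p))]@R
    return C+v*((z-C[2])/v[:,2])[:,None]
def blob(m,box):
    k=np.zeros_like(m);x0,y0,x1,y1=box;k[y0:y1,x0:x1]=m[y0:y1,x0:x1]
    n,l,s,c=cv2.connectedComponentsWithStats(k.astype(np.uint8))
    i=1+np.argmax(s[1:,4]);return l==i,c[i],s[i]
def circ(m):
    c,_=cv2.findContours(m.astype(np.uint8),cv2.RETR_EXTERNAL,cv2.CHAIN_APPROX_NONE)
    return max(c,key=cv2.contourArea).reshape(-1,2)
def fit(P):
    A=np.c_[2*P[:,:2],np.ones(len(P))];s=np.linalg.lstsq(A,(P[:,:2]**2).sum(1),rcond=None)[0]
    return s[:2],np.sqrt(s[2]+s[0]**2+s[1]**2)
def measure(d,v=True):
    h=cv2.cvtColor(d['color'],cv2.COLOR_RGB2HSV).astype(int);H,S,V=h[...,0],h[...,1],h[...,2]
    slate=((S<70)&(V<85)); m,_,_=blob(slate,(225,145,390,305))
    hull=cv2.convexHull(circ(m)).reshape(-1,2)
    full=np.zeros(m.shape,np.uint8);cv2.fillPoly(full,[hull],1)
    cen,r=fit(ray(d,circ(full),.071))
    red=((H<10)|(H>170))&(S>150)&(V>90);rm,rc,rs=blob(red,(240,150,380,300))
    wm=(S<60)&(V>140)|rm
    wm,wc,ws=blob(wm,(int(rc[0])-25,int(rc[1])-25,int(rc[0])+25,int(rc[1])+25))
    P=ray(d,cv2.convexHull(circ(wm)).reshape(-1,2),.105);cc,cr=fit(P)
    if v: print('axis',cen,r,'tag',rc,rs[4],ray(d,[rc],.14),'cheese',cc,cr,'rad',np.hypot(*(cc-cen)))
    return cen,cc
E
python3 - <<'E'
from h import *
for n in ['top']:
    d=dict(np.load(n+'0.npz'));c,q=measure(d)
    h=cv2.cvtColor(d['color'],cv2.COLOR_RGB2HSV).astype(int)
    # oak outline
    for uv,z in [((246,149),.076),((286,131),.076),((266,140),.076),((274,164),.003),((186,256),.085),((443,234),.036),((200,281),.01),((203,375),.01)]: print(uv,ray(d,[uv],z)[0])
    r=d['range_z'];uu,vv=np.meshgrid(np.arange(640),np.arange(480))
    p=cv2.undistortPoints(np.stack([uu,vv],-1).reshape(-1,1,2).astype(float),d['K'],d['distortion']).reshape(480,640,2)
    X=(np.dstack([p,np.ones((480,640))])*r[...,None]-d['t'])@d['R']
    Z=X[...,2];rho=np.hypot(X[...,0]-c[0],X[...,1]-c[1]);ang=np.arctan2(X[...,1]-c[1],X[...,0]-c[0])
    m=(Z>.055)&(Z<.08)&(rho>.135)&(rho<.19);
    print('oak z',np.median(Z[m&(rho<.14)]))
    a=np.degrees(ang[m]);b=[(k,round(1000*np.max(rho[m][np.abs(a-k)<2.5],initial=0))) for k in range(-180,180,4)];print(b)
    e=[np.sum(np.exp(1j*np.radians(10*k))*v) for k,v in b if 140<v<180];print('petal dir deg',np.degrees(np.angle(sum(e)))/10)
    cm=(Z>.03)&(rho>.21)&(rho<.26)&(Z<.09)&(np.abs(ang-.4)<.6);print('card',X[cm].mean(0),cm.sum(),Z[cm].max(), np.degrees(np.arctan2(*(X[cm].mean(0)[:2]-c)[::-1])))
    print('slate z',np.median(Z[rho<.03]), 'cheese ang',np.degrees(np.arctan2(*(q-c)[::-1])))
E
```

```text
axis [0.62616648 0.06674978] 0.1205093427644296 tag [335.94736842 242.14285714] 133 [[0.57855052 0.00148561 0.14      ]] cheese [0.57853107 0.00099163] 0.03126007941764487 rad 0.0811989357465053
(246, 149) [0.80308225 0.20031952 0.076     ]
(286, 131) [0.84200441 0.10716867 0.076     ]
(266, 140) [0.82251068 0.15374867 0.076     ]
(274, 164) [0.78079139 0.14296936 0.003     ]
(186, 256) [0.56047482 0.34050513 0.085     ]
(443, 234) [ 0.59637199 -0.25157214  0.036     ]
(200, 281) [0.50291189 0.3263836  0.01      ]
(203, 375) [0.27971197 0.32386148 0.01      ]
oak z 0.07084322038336523
[(-180, 164), (-176, 170), (-172, 172), (-168, 173), (-164, 173), (-160, 170), (-156, 164), (-152, 157), (-148, 158), (-144, 166), (-140, 170), (-136, 172), (-132, 173), (-128, 172), (-124, 170), (-120, 163), (-116, 158), (-112, 156), (-108, 164), (-104, 171), (-100, 173), (-96, 174), (-92, 173), (-88, 171), (-84, 165), (-80, 157), (-76, 158), (-72, 165), (-68, 169), (-64, 173), (-60, 173), (-56, 173), (-52, 170), (-48, 164), (-44, 156), (-40, 159), (-36, 167), (-32, 171), (-28, 174), (-24, 174), (-20, 173), (-16, 173), (-12, 166), (-8, 156), (-4, 158), (0, 165), (4, 171), (8, 173), (12, 174), (16, 174), (20, 171), (24, 163), (28, 156), (32, 157), (36, 166), (40, 171), (44, 175), (48, 174), (52, 174), (56, 170), (60, 164), (64, 156), (68, 157), (72, 167), (76, 171), (80, 175), (84, 175), (88, 173), (92, 170), (96, 163), (100, 156), (104, 156), (108, 166), (112, 170), (116, 174), (120, 174), (124, 173), (128, 169), (132, 165), (136, 157), (140, 158), (144, 165), (148, 170), (152, 172), (156, 173), (160, 173), (164, 168), (168, 163), (172, 156), (176, 157)]
petal dir deg 11.712536798666203
card [0.82383281 0.15574006 0.06755188] 95 0.08217042331493096 24.237490290363045
slate z 0.07218626070734743 cheese ang -125.91969089133589
```

```bash
cat > plan.py <<'E'
import sys,json,numpy as np
from scipy.spatial.transform import Rotation as Ro
from bench import ctrl
AX=np.array([.6262,.0667])
def state():
    s=ctrl.get_state();R=Ro.from_rotvec(s['tool_rot']).as_matrix();p=np.array(s['position'])
    r=p[:2]-AX
    print('t',round(s['time'],2),'p',p.round(4),'yaw',round(np.degrees(np.arctan2(R[1,0],R[0,0])),1),'tilt',round(np.degrees(np.arccos(-R[2,2])),1),
      'rho',round(np.hypot(*r),4),'th',round(np.degrees(np.arctan2(r[1],r[0]))%360,1),'q7',round(s['joint_positions'][6],2),'F',np.round(s['ft_force'],1),'g',round(s['grip_width'],2))
    return p,R
def rows(pts,p,R,g=-1):   # pts: [(x,y,z,yawdeg)]
    yaw=np.arctan2(R[1,0],R[0,0]);out=[]
    for x,y,z,w in pts:
        c,s=np.cos(yaw),np.sin(yaw);M=np.array([[c,s,0],[s,-c,0],[0,0,-1]])
        d=M.T@(np.array([x,y,z])-p)*1000;dy=np.radians(w)-yaw
        out.append([g,*[round(float(v),1) for v in d],round(float(-dy),3)])
        p=np.array([x,y,z]);yaw=np.radians(w)
    for i in range(0,len(out),5):print(json.dumps(out[i:i+5]))
def line(x,y,z,w,n):
    p,R=state();y0=np.degrees(np.arctan2(R[1,0],R[0,0]))
    a=np.r_[p,y0];b=np.array([x,y,z,w]);rows([a+(b-a)*k/n for k in range(1,n+1)],p,R)
def arc(rho,dth,n,z,off):
    p,R=state();r=p[:2]-AX;t0=np.degrees(np.arctan2(r[1],r[0]))%360;pts=[]
    for k in range(1,n+1):
        t=t0+dth*k;a=np.radians(t);pts.append((*(AX+rho*np.array([np.cos(a),np.sin(a)])),z,t-180+off))
    rows(pts,p,R)
if __name__=='__main__':
    a=[float(v) for v in sys.argv[2:]]
    {'line':lambda:line(*a[:4],int(a[4])),'arc':lambda:arc(a[0],a[1],int(a[2]),a[3],a[4]),'st':state}[sys.argv[1]]()
E
python3 plan.py line .48 -.2 .23 0 10
```

```text
t 0.1 p [ 0.1461 -0.6329  0.2216] yaw 13.0 tilt 0.1 rho 0.8485 th 235.5 q7 -0.06 F [-0.3  0.6 -0. ] g 1.0
[[-1, 42.3, -34.7, -0.8, 0.023], [-1, 41.5, -35.6, -0.8, 0.023], [-1, 40.7, -36.5, -0.8, 0.023], [-1, 39.8, -37.5, -0.8, 0.023], [-1, 39.0, -38.4, -0.8, 0.023]]
[[-1, 38.1, -39.2, -0.8, 0.023], [-1, 37.2, -40.1, -0.8, 0.023], [-1, 36.3, -40.9, -0.8, 0.023], [-1, 35.3, -41.7, -0.8, 0.023], [-1, 34.4, -42.5, -0.8, 0.023]]
```

```bash
python3 -m inch '[[-1,42,-35,-1,0.023],[-1,41.5,-36,-1,0.023],[-1,41,-36.5,-1,0.023],[-1,40,-37.5,-1,0.023],[-1,39,-38.5,-1,0.023]]'; python3 -m inch '[[-1,38,-39,-1,0.023],[-1,37,-40,-1,0.023],[-1,36,-41,-1,0.023],[-1,35,-42,-1,0.023],[-1,34.5,-42.5,-1,0.023]]'; python3 plan.py line .457 .218 .23 -36 10
```

```text
time: 0.72
position: [0.3136, -0.4126, 0.223]
tool_rot: [-3.133, -0.153, 0.006]
ft_force: [1.3, -0.2, 0.6]
grip_width: 0.516
time: 1.35
position: [0.4872, -0.1911, 0.2273]
tool_rot: [-3.137, 0.035, 0.009]
ft_force: [0.6, -0.2, -0.2]
grip_width: 0.02
t 1.35 p [ 0.4872 -0.1911  0.2273] yaw -1.3 tilt 0.4 rho 0.2929 th 241.7 q7 -1.3 F [ 0.6 -0.2 -0.2] g 0.02
[[-1, -3.9, -40.8, -0.3, 0.061], [-1, -6.4, -40.5, -0.3, 0.061], [-1, -8.8, -40.1, -0.3, 0.061], [-1, -11.2, -39.4, -0.3, 0.061], [-1, -13.6, -38.7, -0.3, 0.061]]
[[-1, -15.9, -37.8, -0.3, 0.061], [-1, -18.2, -36.8, -0.3, 0.061], [-1, -20.4, -35.6, -0.3, 0.061], [-1, -22.5, -34.3, -0.3, 0.061], [-1, -24.5, -32.9, -0.3, 0.061]]
```

```bash
python3 -m inch '[[-1,-4,-41,0,0.061],[-1,-6.5,-40.5,0,0.061],[-1,-9,-40,0,0.061],[-1,-11,-39.5,0,0.061],[-1,-13.5,-38.5,0,0.061]]'; python3 -m inch '[[-1,-16,-38,0,0.061],[-1,-18,-37,0,0.061],[-1,-20.5,-35.5,0,0.061],[-1,-22.5,-34.5,0,0.061],[-1,-24.5,-33,0,0.061]]'; python3 plan.py line .459 .218 .056 -36 5
```

```text
time: 1.98
position: [0.4724, 0.0224, 0.2266]
tool_rot: [-3.093, 0.52, 0.013]
ft_force: [-0.4, -0.7, 0.0]
grip_width: 0.002
time: 2.6
position: [0.4592, 0.2, 0.2243]
tool_rot: [-3.008, 0.903, 0.024]
ft_force: [1.0, 0.1, 0.1]
grip_width: 0.005
t 2.6 p [0.4592 0.2    0.2243] yaw -33.4 tilt 0.9 rho 0.2137 th 141.4 q7 -2.62 F [1.  0.1 0.1] g 0.0
[[-1, -2.0, -3.0, 33.7, 0.009], [-1, -2.0, -3.0, 33.7, 0.009], [-1, -2.1, -3.0, 33.7, 0.009], [-1, -2.1, -2.9, 33.7, 0.009], [-1, -2.1, -2.9, 33.7, 0.009]]
```

```bash
python3 -m inch '[[-1,-3,-3,34,-0.02],[-1,-3,-3,34,-0.02],[-1,-2,-3,34,-0.02],[-1,-2,-2,34,-0.02],[-1,-2,-2,34,0]]'; python3 plan.py line .4975 .183 .055 -29 3
```

```text
time: 3.22
position: [0.454, 0.2207, 0.0507]
tool_rot: [-3.042, 0.772, 0.017]
ft_force: [0.0, -0.3, -0.3]
grip_width: 0.006
t 3.23 p [0.454  0.2207 0.0507] yaw -28.5 tilt 0.6 rho 0.231 th 138.2 q7 -2.68 F [ 0.  -0.3 -0.3] g 0.01
[[-1, 18.7, 4.1, -1.4, 0.003], [-1, 18.7, 4.1, -1.4, 0.003], [-1, 18.7, 4.0, -1.4, 0.003]]
```

```bash
python3 -m inch '[[-1,0,0,-2,-0.1],[-1,0,0,-2,-0.1]]'; python3 plan.py line .4925 .187 .054 -18 3
```

```text
time: 3.48
position: [0.4503, 0.2197, 0.0505]
tool_rot: [-3.108, 0.453, 0.029]
ft_force: [0.1, -0.2, -1.0]
grip_width: 0.009
t 3.48 p [0.4503 0.2197 0.0505] yaw -16.6 tilt 1.0 rho 0.2331 th 139.0 q7 -2.48 F [ 0.1 -0.2 -1. ] g 0.01
[[-1, 16.6, 6.4, -1.2, 0.008], [-1, 16.6, 6.3, -1.2, 0.008], [-1, 16.7, 6.2, -1.2, 0.008]]
```

```bash
python3 -m inch '[[-1,16,6,-1,0],[-1,16,6,-1,0],[-1,16,6,-1,0]]'; python3 plan.py arc .176 6 5 .054 20; python3 - <<'E'
from bench import ctrl
from h import *
d=ctrl.get_image('top');cv2.imwrite('pics/top1.png',cv2.resize(d['color'][130:330,180:440,::-1],None,fx=3,fy=3))
E
```

```text
time: 3.85
position: [0.4933, 0.1865, 0.0524]
tool_rot: [3.107, -0.457, -0.029]
ft_force: [-0.0, -0.8, 0.3]
grip_width: 0.006
t 3.85 p [0.4933 0.1865 0.0524] yaw -16.7 tilt 1.1 rho 0.1789 th 138.0 q7 -2.41 F [-0.  -0.8  0.3] g 0.01
[[-1, -4.4, 18.3, -1.6, -0.012], [-1, -5.4, 17.6, 0.0, -0.105], [-1, -5.4, 17.6, 0.0, -0.105], [-1, -5.4, 17.6, 0.0, -0.105], [-1, -5.4, 17.6, 0.0, -0.105]]
```

View pics/top1.png

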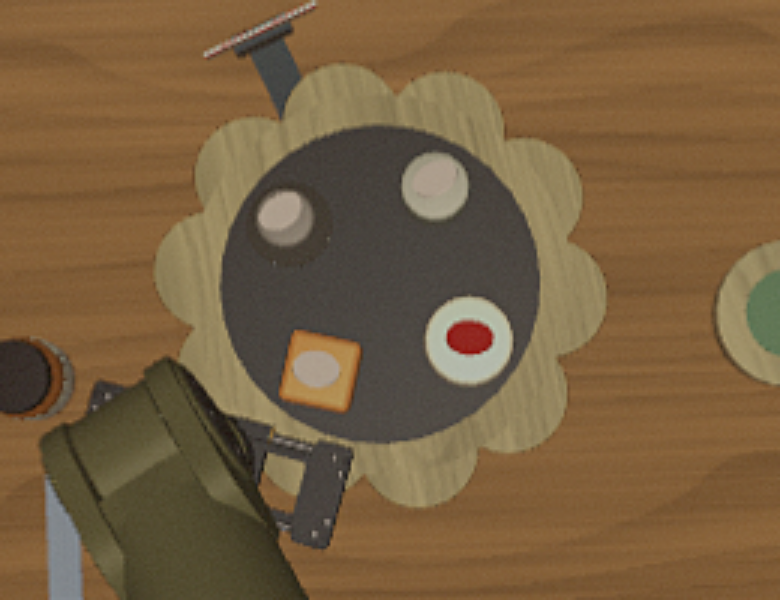

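The fingers sit in the valley at 138°, and the gripper body is clear of the block cheese. Time to start the arc.

```bash
python3 - <<'E'
s=open('plan.py').read()
s=s.replace("t0=np.degrees(np.arctan2(r[1],r[0]))%360;pts=[]","t0=np.degrees(np.arctan2(r[1],r[0]))%360;pts=[];y0=np.degrees(np.arctan2(R[1,0],R[0,0]));y1=t0+dth*n-180+off")
s=s.replace("z,t-180+off))","z,y0+((y1-y0+180)%360-180)*k/n))")
open('plan.py','w').write(s)
E
python3 plan.py arc .176 6 5 .054 7
```

```text
t 3.9 p [0.4958 0.1842 0.0526] yaw -16.9 tilt 0.9 rho 0.1755 th 138.0 q7 -2.41 F [ 2.2 -1.4  1.3] g 0.0
[[-1, -7.4, 16.9, -1.4, -0.042], [-1, -5.8, 17.5, 0.0, -0.042], [-1, -4.7, 17.8, 0.0, -0.042], [-1, -3.6, 18.1, 0.0, -0.042], [-1, -2.4, 18.3, 0.0, -0.042]]
```

```bash
python3 -m inch '[[-1,-7.4,17,-1,-0.042],[-1,-6,17.5,0,-0.042],[-1,-4.7,18,0,-0.042],[-1,-3.6,18,0,-0.042],[-1,-2.4,18.5,0,-0.042]]'; python3 plan.py arc .173 6 5 .054 5;  python3 - <<'E'
from bench import ctrl
from h import *
d=ctrl.get_image('top');c,q=measure(d);print(np.degrees(np.arctan2(*(q-np.array([.6262,.0667]))[::-1])))
cv2.imwrite('pics/top2.png',cv2.resize(d['color'][130:330,180:440,::-1],None,fx=3,fy=3))
E
```

```text
time: 4.53
position: [0.4555, 0.1031, 0.0543]
tool_rot: [-3.131, 0.13, 0.024]
ft_force: [0.5, -0.1, -0.1]
grip_width: 0.009
t 4.53 p [0.4555 0.1031 0.0543] yaw -4.8 tilt 1.0 rho 0.1745 th 167.9 q7 -1.99 F [ 0.5 -0.1 -0.1] g 0.01
[[-1, 0.2, 18.3, 0.3, -0.097], [-1, -1.2, 18.1, 0.0, -0.097], [-1, -1.1, 18.1, 0.0, -0.097], [-1, -0.9, 18.1, 0.0, -0.097], [-1, -0.8, 18.1, 0.0, -0.097]]
axis [0.62639253 0.06696015] 0.12025472839792009 tag [342.15037594 226.26315789] 133 [[ 0.61243104 -0.0129327   0.14      ]] cheese [ 0.6122718  -0.01297736] 0.031302486588080825 rad 0.08117512064960036
-99.9155431648661
```

View pics/top2.png

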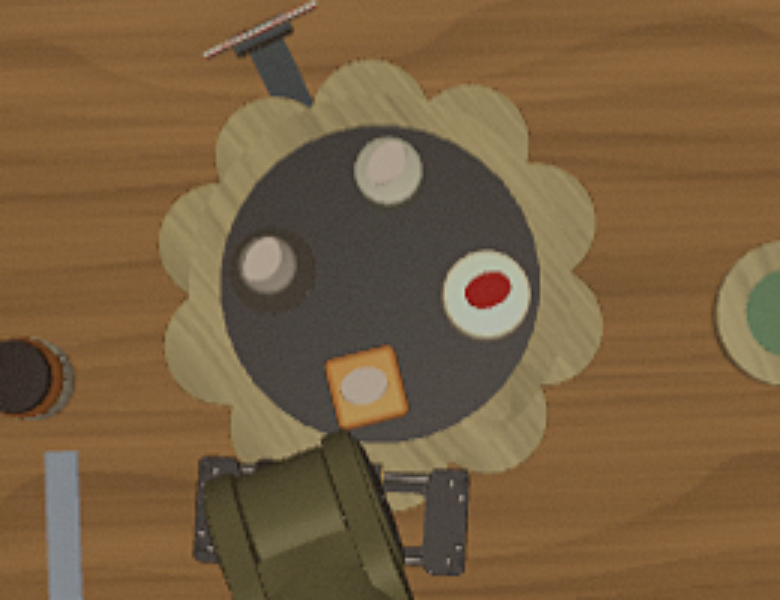

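The push works: the board turned 26° in step with the hand and the cheeses ride along. The red tag is now at (487,290) in the crop. Continuing.

```bash
python3 -m inch '[[-1,0,18.3,0,-0.097],[-1,-1.2,18,0,-0.097],[-1,-1.1,18,0,-0.097],[-1,-0.9,18,0,-0.097],[-1,-0.8,18,0,-0.097]]'; python3 plan.py arc .173 6 5 .054 4
```

```text
time: 5.2
position: [0.4612, 0.0108, 0.0538]
tool_rot: [-3.063, -0.638, 0.025]
ft_force: [-1.3, 0.6, -0.3]
grip_width: 0.001
t 5.2 p [0.4612 0.0108 0.0538] yaw 23.5 tilt 1.2 rho 0.1742 th 198.7 q7 -1.29 F [-1.3  0.6 -0.3] g 0.0
[[-1, 0.7, 18.2, -0.2, -0.102], [-1, -0.5, 18.1, 0.0, -0.102], [-1, -0.5, 18.1, 0.0, -0.102], [-1, -0.4, 18.1, 0.0, -0.102], [-1, -0.4, 18.1, 0.0, -0.102]]
```

```bash
python3 -m inch '[[-1,0.7,18,0,-0.102],[-1,-0.5,18,0,-0.102],[-1,-0.5,18,0,-0.102],[-1,-0.4,18,0,-0.102],[-1,-0.4,18,0,-0.102]]'; python3 plan.py arc .173 6 5 .054 3
```

```text
time: 5.82
position: [0.5111, -0.0662, 0.0516]
tool_rot: [-2.791, -1.398, 0.031]
ft_force: [-1.0, 0.8, -0.1]
grip_width: 0.008
t 5.83 p [ 0.5111 -0.0662  0.0516] yaw 53.2 tilt 1.6 rho 0.1758 th 229.1 q7 -0.68 F [-1.   0.8 -0.1] g 0.01
[[-1, 2.5, 18.3, -2.4, -0.101], [-1, -0.3, 18.1, 0.0, -0.101], [-1, -0.2, 18.1, 0.0, -0.101], [-1, -0.1, 18.1, 0.0, -0.101], [-1, -0.1, 18.1, 0.0, -0.101]]
```

```bash
python3 -m inch '[[-1,2.5,18,-2.5,-0.101],[-1,0,18,0,-0.101],[-1,0,18,0,-0.101],[-1,0,18,0,-0.101],[-1,0,18,0,-0.101]]'; python3 plan.py arc .173 5.5 5 .054 3;  python3 - <<'E'
from bench import ctrl
from h import *
d=ctrl.get_image('top')
cv2.imwrite('pics/top3.png',cv2.resize(d['color'][130:330,180:440,::-1],None,fx=3,fy=3))
c,q=measure(d);print(np.degrees(np.arctan2(*(q-np.array([.6262,.0667]))[::-1])))
E
```

```text
time: 6.45
position: [0.5921, -0.1091, 0.0488]
tool_rot: [-2.343, -2.049, 0.038]
ft_force: [-1.0, -0.5, 0.5]
grip_width: 0.01
t 6.45 p [ 0.5921 -0.1091  0.0488] yaw 82.3 tilt 2.2 rho 0.179 th 259.0 q7 -0.19 F [-1.  -0.5  0.5] g 0.01
[[-1, 5.9, 16.9, -5.2, -0.095], [-1, -0.1, 16.6, 0.0, -0.095], [-1, -0.1, 16.6, 0.0, -0.095], [-1, -0.1, 16.6, 0.0, -0.095], [-1, -0.1, 16.6, 0.0, -0.095]]
axis [0.62623933 0.06684181] 0.12007828713128997 tag [311.27972028 184.54545455] 143 [[0.70518526 0.05105829 0.14      ]] cheese [0.70521035 0.05113891] 0.031407404323677376 rad 0.08051709735911011
-11.141801213595755
```

View pics/top3.png

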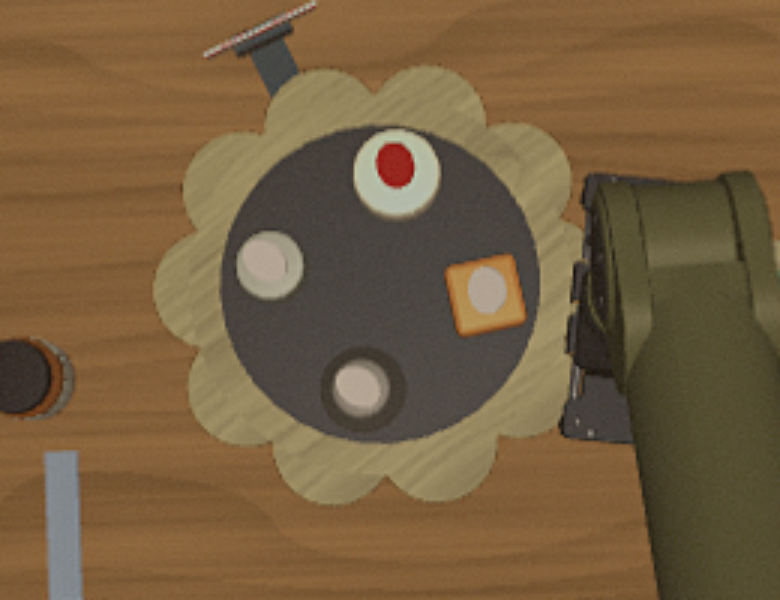

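The red tag is now at (395,165) in the crop, cheese bearing −11°. About 35° remains to the card at 24°.

```bash
python3 -m inch '[[-1,6,17,-5,-0.095],[-1,1,17,0,-0.095],[-1,1,17,0,-0.095],[-1,1,17,0,-0.095],[-1,1,17,0,-0.095]]'; python3 plan.py arc .173 3 3 .054 3;  python3 - <<'E'
from bench import ctrl
from h import *
d=ctrl.get_image('top')
c,q=measure(d);print(np.degrees(np.arctan2(*(q-np.array([.6262,.0667]))[::-1])))
E
```

```text
time: 7.12
position: [0.6774, -0.1049, 0.048]
tool_rot: [-1.798, -2.535, 0.043]
ft_force: [0.5, -1.6, 0.3]
grip_width: 0.006
t 7.12 p [ 0.6774 -0.1049  0.048 ] yaw 109.3 tilt 2.5 rho 0.1791 th 286.6 q7 0.2 F [ 0.5 -1.6  0.3] g 0.01
[[-1, 5.9, 9.3, -6.0, -0.054], [-1, -0.2, 9.1, 0.0, -0.054], [-1, -0.2, 9.1, 0.0, -0.054]]
axis [0.62631769 0.06694436] 0.1202833238859904 tag [293.26530612 186.        ] 147 [[0.70323949 0.09021599 0.14      ]] cheese [0.70309484 0.09027785] 0.03149346009057474 rad 0.08024451115074337
17.046827408403352
```

```bash
python3 -m inch '[[-1,3,7,-5,-0.04],[-1,0.5,7.5,0,-0.04],[-1,0.5,7,0,-0.04]]'; python3 plan.py st;  python3 - <<'E'
from bench import ctrl
from h import *
d=ctrl.get_image('top')
c,q=measure(d);print(np.degrees(np.arctan2(*(q-np.array([.6262,.0667]))[::-1])))
E
```

```text
time: 7.55
position: [0.698, -0.0944, 0.052]
tool_rot: [-1.639, -2.641, 0.041]
ft_force: [1.2, -2.6, -0.3]
grip_width: 0.006
t 7.55 p [ 0.698  -0.0944  0.052 ] yaw 116.4 tilt 2.4 rho 0.1764 th 294.0 q7 0.3 F [ 1.2 -2.6 -0.3] g 0.01
axis [0.62633622 0.06698054] 0.12014366237016923 tag [287.74509804 188.32679739] 153 [[0.69853096 0.10232635 0.14      ]] cheese [0.69854177 0.10217403] 0.03153673380111966 rad 0.08032572831079787
26.121813719322127
```

```bash
python3 -m inch '[[-1,-8,-5,0,0],[-1,-15,-2,0,0],[-1,-20,0,0,0],[-1,-20,0,0,0],[-1,0,0,-40,0]]';python3 -m inch '[[-1,0,0,-50,0],[-1,-20,0,-50,0],[-1,-40,0,-20,0],[-1,-40,0,0,0],[-1,0,0,0,0]]'; python3 plan.py st;  python3 - <<'E'
from bench import ctrl
from h import *
a=np.array([.6262,.0667])
d=ctrl.get_image('top')
cv2.imwrite('pics/top4.png',cv2.resize(d['color'][110:330,160:480,::-1],None,fx=2.5,fy=2.5))
d2=ctrl.get_image('scene');cv2.imwrite('pics/scene4.png',d2['color'][:,:,::-1])
c,q=measure(d);print(np.degrees(np.arctan2(*(q-a)[::-1])))
k=np.array([.8231,.1547])-a;k/=np.hypot(*k);v=q-a;print('in card frame',v@k,k[0]*v[1]-k[1]*v[0])
E
```

```text
time: 8.22
position: [0.7209, -0.1582, 0.0873]
tool_rot: [-1.635, -2.635, 0.043]
ft_force: [-0.2, -0.3, -1.0]
grip_width: 0.007
time: 8.85
position: [0.7739, -0.2588, 0.2127]
tool_rot: [-1.649, -2.634, 0.039]
ft_force: [-0.6, 0.4, -0.5]
grip_width: 0.006
t 8.85 p [ 0.7739 -0.2588  0.2127] yaw 115.9 tilt 2.4 rho 0.3574 th 294.4 q7 0.57 F [-0.6  0.4 -0.5] g 0.01
axis [0.62622857 0.06696812] 0.12019780134289894 tag [287.40268456 188.6442953 ] 149 [[0.69786023 0.10308696 0.14      ]] cheese [0.69795111 0.10322154] 0.03150207502322813 rad 0.0803643781629861
26.976239588164148
in card frame 0.08040838970783275 0.004066369189412916
```

View pics/top4.png

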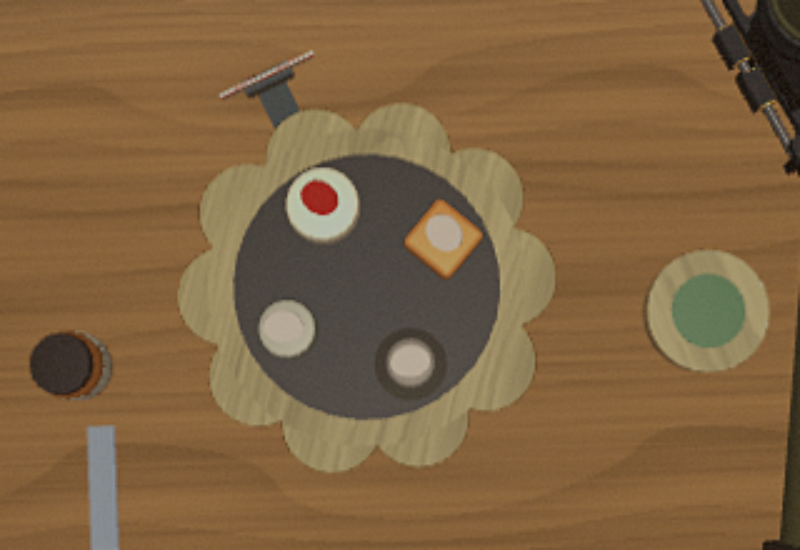

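View pics/scene4.png

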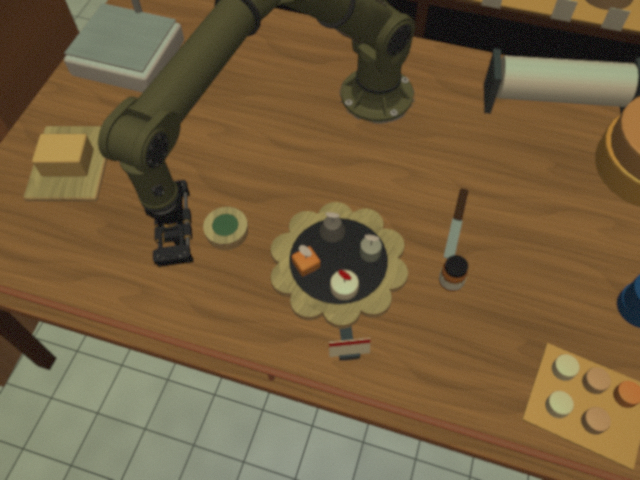

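The red-tagged cheese at (323,205) in the crop lines up with the card at (268,75). All cheeses are upright, the bystanders are unmoved, and the hand is clear. Handing in.

```bash
python3 -c "
from bench import ctrl
print(ctrl.close_job())"
```

```text
the job is handed in; nothing more can be done
None
```

The red-tagged cheese now stands behind the price card, and I handed the job in at about 9 s of robot time; no verdict was reported. With the fingers shut in one rim valley, I turned the board about 153° counter-clockwise in a single arc, at roughly 0.8 rad/s. Then I backed the hand out radially and lifted it clear.

**Last checks (top camera):**
- **Red-tagged cheese:** it is about 4 mm off the card line, against the 20 mm allowed, and 80 mm out from the axis.
- **Other objects:** by eye in both views, all four cheeses stand upright on the slate, and the jar, box, knife and card holder look unmoved. I did not measure the other three cheeses or these objects again afterwards.
- **Forces and clearance:** force readings between moves stayed at about 3 N or less. The hand ended about 0.36 m from the axis and 0.21 m up, touching nothing.

**Small disagreements:**
- **Sizes:** the cheese radius measured 31 mm against the 34 mm given, and the slate edge 120 mm against 122 mm.
- **Card distance:** the card's top edge measured about 216 mm out, against 228 mm given for the clip. Its bearing was consistent to about 1.5°, and only the bearing matters here.
- **Arm:** the tool tilted up to 2.5° during the arc, and the last joint came within 0.01 rad of its limit (−2.68 of −2.69) during the approach, so I turned it back.

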